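Line up the capacitors and hold the discharge boom at its mark

TASK

On the repair bench, slide the two upright capacitors between the guide rails until they stand in single file against the end stop, keeping them upright and on the bench. Then press the lock button of the discharge boom fully down, take the boom by its grip tab, pull it out until its pointer is level with the mark clip on the scale, and finish while still holding it there in the gripper, because its spring pulls it back in. Leave the other things on the bench where they are.

Things in the scene. Friction and masses are not known exactly. Their poses are not given: they have to be found in the camera images.
- fixture: Fixed discharge fixture. Origin on the bench; x axis away from the robot, y axis along the lane towards the end stop. Boom housing: grey box x +30 to +90, y +190 to +340 mm, top at z 60 mm. Scale: metal strip with ticks each 10 mm, x +85 to +115, y -15 to +175, top at z 30 mm. Lane centre line at x -50 mm. A low tie bar and an end stop join lane and housing.
- capacitor_a: Upright black capacitor can, diameter 40 mm, 60 mm tall plus two 5 mm screw terminals, 0.08 to 0.15 kg. Origin at the centre of its underside. Starts free on the bench out before the lane's mouth. Either may be first in the lane; one starts 75 to 130 mm farther out (-y of the fixture) than the other.
- capacitor_b: The second capacitor, same as the first.
- button_top (a point): Centre of the top face of the black round lock button (diameter 24 mm), on the housing 35 mm behind its front face; when up the top face is 74 mm over the bench (14 mm over the housing). Press straight down.
- lock_button (a joint): Travel of the lock button: 0 up (boom locked), 0.009 m fully down (boom free; free above about 0.007). Moves against a steady 3 N and stays down where it is left.
- boom: Steel boom sliding out of the housing along the fixture's -y, up to 140 mm; axes as the fixture's. Origin at the foot of its grip tab, 50 mm over the bench, on top of the black head (36 x 30 x 30 mm). A bent rod on the -x side rises to 36 mm above the origin and carries a copper shoe 110 mm to -x. Spring pulls it in: 4 N when in, 7.5 N fully out. Locked till the button is down.
- boom_pointer (a point): Tip region of the flat steel pointer that sticks out of the boom's head to +x over the scale; 40 mm to +x of, and 14 mm below, the boom's origin, at the same y; 3 mm wide.
- mark: Steel mark clip fixed on the scale's far edge: upright fin 3 mm wide, 18 mm tall above the scale, and a thin line across the scale. Origin in the line, on the scale's top (z 30 mm), x +100 mm in the fixture; axes as the fixture's. It stands 50 to 110 mm to -y of the stowed pointer. Level: pointer and clip have the same y in the fixture's axes.
- lane_mouth (a point): On the bench, centre of the lane's open mouth (y -40 mm in the fixture). From here two aluminium rails, 14 mm high, 8 mm thick, 46 mm apart inside, run along +y of the fixture to the stop. Outside the mouth, 14 mm high flares splay about 35 degrees for another 27 mm. No floor piece: capacitors slide on the bench.
- lane_stop (a point): On the bench, centre of the end stop's face (y +100 mm in the fixture; 140 mm from the mouth); the stop is 34 mm high. With the row in place the capacitors' axes are 20 and 60 mm before this face.
- boom_grip (a point): Grip point of the boom: middle of its upright grey grip tab, 25 mm above the boom's origin. Tab 26 mm (x) by 16 mm (y), 45 mm tall, free all round; pinch it from above. Boom fully in: 50 mm in front of the housing.
- spool: Bystander to leave alone: solder spool; origin at the centre of its underside (44 mm diameter, 30 mm high).
- screw_jar: Bystander to leave alone: small glass jar; origin at the centre of its underside (38 mm diameter, 34 mm high).
- spray_can: Bystander to leave alone: white spray can; origin at the centre of its underside (52 mm diameter, 170 mm high).
- cleaner_can: Bystander to leave alone: smaller pale metal can; origin at the centre of its underside (44 mm diameter, 140 mm high).
- multimeter: Bystander to leave alone: multimeter; origin at the centre of its underside (80 x 160 x 34 mm, long along its y).
- screwdriver: Bystander to leave alone: screwdriver; origin at the centre of its underside (lying along its x).
- circuit_board: Bystander to leave alone: circuit board; origin at the centre of its underside (100 x 140 mm, about 27 mm high).
There are look-alikes about, which are no part of the job. What is shaped like the capacitor_b but purple or yellow is not meant.

How it is judged (in metres and radians):
On the way, in this order (a step that is already met when the one before it is completed fails the run):
1. both capacitors stand in single file between the rails, against the stop (x of capacitor_a in the frame of fixture between -0.057 and -0.043 m and y of capacitor_a in the frame of fixture between 0.031 and 0.086 m and angle between each of capacitor_a, capacitor_b's own z axis and vertical below 0.1 rad and x of capacitor_b in the frame of fixture between -0.057 and -0.043 m and y of capacitor_b in the frame of fixture between 0.031 and 0.086 m), for 0.2 s.
2. then the lock button is pressed fully down (value of joint lock_button above 0.007 m), for 0.1 s.
3. then the boom is pulled out to the mark, held in the gripper (y of boom_pointer in the frame of mark between -0.004 and 0.004 m and contact force between the fingers and boom above 2 N and linear speed of boom below 0.01 m/s and value of joint lock_button above 0.007 m), for 0.2 s.
At the end, for the whole second after the job is handed in: Both capacitors upright between the rails, within 7 mm of the lane's centre line and pushed up so that the nearer one is at most 9 mm short of its place; lock button down (over 7 mm); boom pointer within 4 mm of the mark clip, still, and held by the fingers (over 2 N) (all of step 1 and all of step 3); the arm keeps its last pose, push and grip.
It fails at once if a capacitor is tipped or lifted off the bench (angle between any of capacitor_a, capacitor_b's own z axis and vertical above 0.5 rad or height (world z) of any of capacitor_a, capacitor_b above 0.015 m).
It fails at once if another thing on the bench is shifted by more than 30 mm (distance of any of spool, screw_jar, spray_can, cleaner_can, multimeter, screwdriver, circuit_board from where it was at the start of the episode above 0.03 m).
It also fails if it takes over 64 s, if anything falls off the work surface, if the arm or the gripper's body presses on something with over 40 N, if the wrist force passes 120 N, or if a joint passes its speed limit or range.

ROBOT

A 6-joint arm with a two-finger parallel gripper is mounted at the origin on the work surface. World frame = base frame: x ahead of the robot, y to its left, z up, the work surface at z = 0. Lengths are in m, angles in degrees, forces in N, time in s.
With the tool pointing down it reaches from about 0.4 to 0.825 m from the base axis. Payload 7 kg.
Tool frame: the origin (TCP) lies on the centre line of the jaws, within the pads' length; the fingertips stand r.tip_reach ahead of it and the grasp point (between the pads) is the TCP (r.tip_reach is the distance from the TCP to the fingertips, in m); z points along the fingers, y is the line along which they close (so a half turn about z gives the same grasp; the last joint's range is limited). The gripper opens to 88 mm and grips with 3 to 60 N. Pads are 19 mm wide; open, the fingers measure 130 mm over their backs; the gripper's body (78 mm by 193 mm) begins 47 mm behind the grasp point.
Start: joints at [16.507, 20.546, 0.682, 0, -70.136, -16.507], TCP at [0.675, -0, 0.246] pointing down, gripper open.
Joint ranges: [-176.03, 176.03], [-82.01, 121.73], [-58.28, 71.71], [-173.87, 95.51], [-174.79, -0.11], [-173.66, 173.66]. Speed limits (degrees/s): [136.94, 136.94, 172.46, 180, 180, 180].

INTERFACE

Orientations are given as [roll, pitch, yaw] about the fixed x, y, z axes, in that order (R = Rz(yaw) Ry(pitch) Rx(roll)).
In Python, from plant import sensors, cams, r gives the robot as it stands.
- The arm moves only by the tool drive_tool, never from a script. Its argument "rows" is a list of rows, each an object of numbers: "fingers": the gripper's target within -1 to 1 (fully open at 1, half-way at 0, shut at -1); "x", "y", "z": the shift along the tool's x, y, z in m; "spin": the turn about the tool's z in rad. A call has 1 to 10 rows; each row is the pose to reach, as a shift and turn from the pose commanded when the call began, along the tool's axes at that moment; what a row does not reach only later rows make up. A row lasts 1/8 s, in which the tool goes at most 62.5 mm and 10.7 degrees, less where a joint would pass 70% of its speed; a pose out of reach is approached as far as the arm can. A call with a gripper value outside its range is refused whole. The fingers move at their own pace and stop on an object; "newtons" is the grip in N (left out, the last holds). Time passes only in rows, so rows that repeat a pose let the fingers close. It gives the time, the measured TCP pose, the force, the opening and the grip force at its end, in the units of the state.
- sensors.get_state(): the state, without advancing time (a new reading comes with each control period).
- cams.capture(name): name is "scene" or "side" or "wrist"; returns a dict with "pixels" (480x640x3 uint8, red, green, blue), "intrinsics" (3x3 intrinsics, pixels), "eye" and "orientation" of the camera in the world; the wrist camera has in their place "T_tool_cam" (4x4, takes a point from camera to tool coordinates, whose origin is the TCP and whose axes are the flange's). Camera axes: x right, y up, looking along -z (the intrinsics and any distortion apply to the point x, -y, -z); pixel columns grow to the right and rows downward; lengths in m; the calibration is good to about 2 mm. A picture is of the moment at which its call begins: read the wrist's pose just before it. There is no depth.
- r.close_job(): hands the job in; it is judged then, once.
The state is a dict: "time_s": time; "joints": joint angles; "qd": joint speeds; "joint_torque": joint torques, N m; "tcp_pos": TCP position; "eef_rot": TCP orientation; "contact_force": force on the tool from outside, world axes, zero at the start; "moment": the same for the moment, N m; "gripper_width": finger opening in m; "gripper_force": force on a finger pad.
Only numpy, scipy, OpenCV 4.12 (cv2) and the standard library are available. Lean on these libraries where they do the work, as an engineer would, in place of code of your own. Each camera call takes 0.05 s, during which the arm holds its last target. There are 200 camera calls.

## Working session

There is one attempt and no reset: what is moved stays moved. The work goes in short steps, Python scripts to look and compute and a tool call to move; the robot and the scene stay as the last step left them, time stands still between calls to the robot, and variables do not carry over. Pictures are saved under pics/ and viewed, at most 10 in all, crops included, and the job is handed in when it is done.

Besides the shell and the picture viewer there is one more tool, called after "Call:" as name(argument=value, ...), one argument or row to a line, values as JSON. drive_tool: Moves the arm, as the interface text tells. Its arguments: {"type":"object","properties":{"rows":{"type":"array"},"newtons":{"type":"number"}},"required":["rows"]}

```bash
mkdir -p pics
cat > h.py <<'E'
from plant import sensors,cams,r
import cv2,numpy as np
from scipy.spatial.transform import Rotation as R
def shot(n,f):
    s=sensors.get_state(); c=cams.capture(n); cv2.imwrite('pics/'+f,c['pixels'][:,:,::-1]); np.save('pics/'+f+'.npy',dict(c,s=s),allow_pickle=True); return c,s
E
python3 - <<'E'
from h import *
for n in ('scene','side','wrist'):
    c,s=shot(n,n+'0.png'); print({k:v for k,v in c.items() if k!='pixels'})
print(s,r.tip_reach)
E
```

```text
{'intrinsics': array([[580.20744275,   0.        , 315.91406923],
       [  0.        , 580.20744275, 231.44245271],
       [  0.        ,   0.        ,   1.        ]]), 'eye': array([ 1.27342977, -0.23962538,  1.17736986]), 'orientation': array([32.5246712 ,  0.234234  , 75.18976311])}
{'intrinsics': array([[556.36072614,   0.        , 320.62820875],
       [  0.        , 556.36072614, 238.80392984],
       [  0.        ,   0.        ,   1.        ]]), 'eye': array([0.20699395, 0.72322416, 0.89261012]), 'orientation': array([  47.49586597,    0.20737298, -156.68173927])}
{'intrinsics': array([[355.78905499,   0.        , 320.70433549],
       [  0.        , 355.78905499, 238.69622874],
       [  0.        ,   0.        ,   1.        ]]), 'T_tool_cam': array([[-6.51286255e-04,  9.61520472e-01,  2.74732521e-01,
         7.37590425e-02],
       [ 9.99999345e-01,  3.67690650e-04,  1.08375863e-03,
         2.30457735e-04],
       [ 9.41039534e-04,  2.74733047e-01, -9.61520082e-01,
        -1.38288508e-01],
       [ 0.00000000e+00,  0.00000000e+00,  0.00000000e+00,
         1.00000000e+00]])}
{'time_s': 0.1, 'joints': array([ 1.65066935e+01,  2.05867126e+01,  6.39195707e-01, -1.60497893e-02,
       -7.01343515e+01, -1.65089594e+01]), 'qd': array([-0.05616213, -0.13531643, -0.00202687,  0.07826772,  0.13567399,
       -0.06267666]), 'joint_torque': array([-1.42273191e-03, -5.84165347e+01,  2.93752134e+01,  7.01551259e+00,
        1.01412315e-02, -6.66964229e-05]), 'tcp_pos': array([ 6.74604740e-01, -3.31054951e-05,  2.44729941e-01]), 'eef_rot': array([ 1.79917219e+02, -8.79941113e-03, -9.00077243e+01]), 'contact_force': array([-0.21998223, -0.10798449, -0.17686472]), 'moment': array([0.03005202, 0.01385284, 0.01364513]), 'gripper_force': 0.0, 'gripper_width': 0.0877962322782503} 0.019
```

View pics/scene0.png

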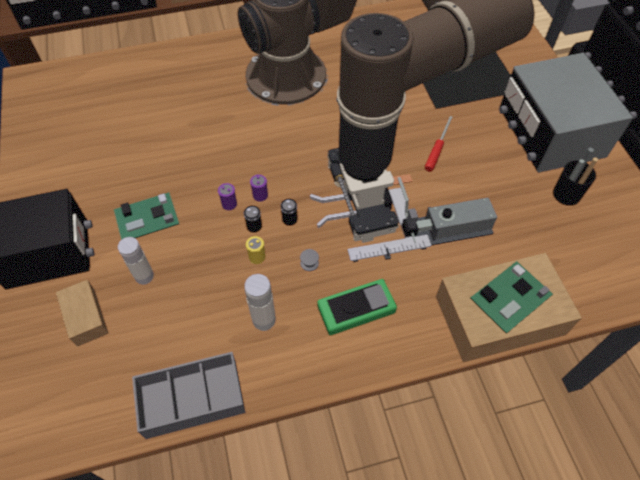

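View pics/side0.png

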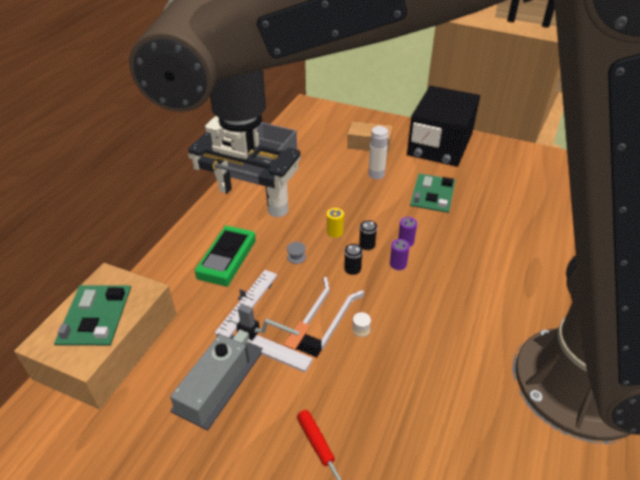

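View pics/wrist0.png

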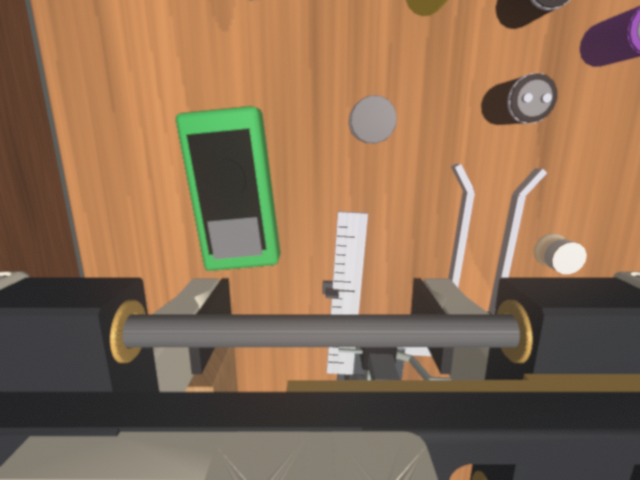

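The scene view shows the black capacitors at about (253,218) and (289,211), with purple and yellow look-alikes beside them. The lane, scale, button (447,214) and grey housing are to their right. In the wrist view the near capacitor's top is at (532,98), the scale's end corners are at (338,213) and (367,213), and the mark clip is at about y=290.

```bash
cat >> h.py <<'E'
def load(f): return np.load('pics/'+f+'.npy',allow_pickle=True).item()
def campose(c):
    if 'eye' in c: return R.from_euler('xyz',c['orientation'],degrees=True).as_matrix(),np.array(c['eye'])
    s=c['s']; Rt=R.from_euler('xyz',s['eef_rot'],degrees=True).as_matrix(); T=c['T_tool_cam']
    return Rt@T[:3,:3], Rt@T[:3,3]+s['tcp_pos']
def onplane(c,uv,z):
    K=c['intrinsics'];M,e=campose(c); uv=np.atleast_2d(uv).astype(float)
    d=np.c_[(uv[:,0]-K[0,2])/K[0,0],-(uv[:,1]-K[1,2])/K[1,1],-np.ones(len(uv))]@M.T
    return e+d*((z-e[2])/d[:,2])[:,None]
def proj(c,P):
    K=c['intrinsics'];M,e=campose(c); q=(np.atleast_2d(P)-e)@M
    return np.c_[K[0,0]*q[:,0]/-q[:,2]+K[0,2],K[1,1]*-q[:,1]/-q[:,2]+K[1,2]]
E
python3 - <<'E'
from h import *
np.set_printoptions(precision=4,suppress=True)
w=load('wrist0.png');sc=load('scene0.png');sd=load('side0.png')
print('wr cap',onplane(w,[532,98],.06))
print('scale',onplane(w,[[338,213],[367,213],[328,373],[354,373],[343,291]],.03))
print('rails',onplane(w,[[455,166],[471,193],[543,172],[519,196],[455,280],[500,300]],.014))
print('scene caps',onplane(sc,[[253,212],[289,205]],.06), 'btn',onplane(sc,[[447,214]],.074))
print('side caps',onplane(sd,[[369,227],[353,250]],.06),'btn',onplane(sd,[[222,350]],.074))
print('bystanders spool,jar?,purples,yellow',onplane(sc,[[310,256]],.03),onplane(sc,[[228,190],[259,182],[256,243]],.06), 'jar side',onplane(sd,[[362,319]],.034),'can',onplane(sc,[[258,285]],.17))
E
```

```text
wr cap [[ 0.4951 -0.1055  0.06  ]]
scale [[0.657  0.     0.03  ]
 [0.6276 0.0001 0.03  ]
 [0.6662 0.1886 0.03  ]
 [0.6361 0.1886 0.03  ]
 [0.6505 0.0857 0.03  ]]
rails [[ 0.5375 -0.0453  0.014 ]
 [ 0.518  -0.0177  0.014 ]
 [ 0.4467 -0.0392  0.014 ]
 [ 0.4676 -0.0145  0.014 ]
 [ 0.5246  0.0797  0.014 ]
 [ 0.4711  0.1041  0.014 ]]
scene caps [[ 0.4934 -0.1901  0.06  ]
 [ 0.4957 -0.1042  0.06  ]] btn [[0.6238 0.2389 0.074 ]]
side caps [[ 0.4842 -0.1892  0.06  ]
 [ 0.4906 -0.1044  0.06  ]] btn [[0.6091 0.2438 0.074 ]]
bystanders spool,jar?,purples,yellow [[ 0.6257 -0.0872  0.03  ]] [[ 0.4153 -0.2352  0.06  ]
 [ 0.4109 -0.1586  0.06  ]
 [ 0.5784 -0.2004  0.06  ]] jar side [[0.4129 0.0471 0.034 ]] can [[ 0.7417 -0.2199  0.17  ]]
```

```bash
cat >> h.py <<'E'
def rel(P,s=None):
    s=s or sensors.get_state(); return R.from_euler('xyz',s['eef_rot'],degrees=True).as_matrix().T@(np.array(P)-s['tcp_pos'])
YAW=np.radians(-2.7); O=np.array([.543,.0197,0])
def fx(x,y,z=0): return O+np.array([x*np.cos(YAW)-y*np.sin(YAW),x*np.sin(YAW)+y*np.cos(YAW),z])
def tofx(P): d=np.array(P)-O; return np.array([d[0]*np.cos(YAW)+d[1]*np.sin(YAW),-d[0]*np.sin(YAW)+d[1]*np.cos(YAW),d[2]])
E
python3 -c "
from h import *
print(rel([.495,-.105,.15]),tofx([.495,-.105,0]),tofx([.489,-.19,0]))"
```

```text
[0.10496827 0.17950113 0.09507113] [-0.04207254 -0.12682268  0.        ] [-0.04406183 -0.21201096  0.        ]
```

Call:
drive_tool(
  rows=[
    {"x": 0.03,"y": 0.05,"z": 0.02,"spin": 0.02,"fingers": 0.5},
    {"x": 0.055,"y": 0.095,"z": 0.045,"spin": 0.047,"fingers": 0.5},
    {"x": 0.08,"y": 0.14,"z": 0.07,"spin": 0.047,"fingers": 0.5},
    {"x": 0.105,"y": 0.18,"z": 0.095,"spin": 0.047,"fingers": 0.5},
    {"x": 0.105,"y": 0.18,"z": 0.095,"spin": 0.047,"fingers": 0.5},
    {"x": 0.105,"y": 0.18,"z": 0.095,"spin": 0.047,"fingers": 0.5},
  ],
  newtons=15,
)

```text
time_s: 0.9
tcp_pos: [0.4956, -0.1051, 0.1511]
eef_rot: [-179.9, -0.0, -92.7]
contact_force: [1.4, -0.2, 0.2]
gripper_width: 0.0658
gripper_force: 0.0
```

```bash
python3 -c "
from h import *
shot('wrist','wrist1.png')"
```

```text
(no output)
```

View pics/wrist1.png

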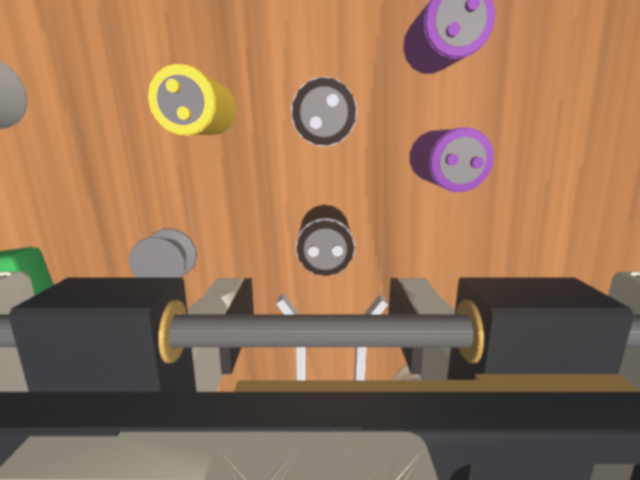

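The near capacitor's top is at (325,246) and the far one's at (323,111). The rails straddle column 331 at row 360, and the flare tips are at (281,298) and (384,300).

```bash
python3 -c "
from h import *
np.set_printoptions(precision=4,suppress=True)
w=load('wrist1.png')
for n,p,z in(('near',[325,246],.06),('far',[323,111],.06),('rails',[[281,298],[384,300],[301,372],[362,372]],.014),('others yel,pur,pur',[[183,100],[460,160],[460,22]],.06)):
  P=onplane(w,p,z);print(n,P,[tofx(q) for q in P])
n=onplane(w,[325,246],.06)[0];n[2]=.042;print(rel(n,w['s']))
"
```

```text
near [[ 0.4927 -0.1081  0.06  ]] [array([-0.0442, -0.13  ,  0.06  ])]
far [[ 0.4901 -0.1939  0.06  ]] [array([-0.0428, -0.2159,  0.06  ])]
rails [[ 0.5321 -0.0497  0.014 ]
 [ 0.4451 -0.0438  0.014 ]
 [ 0.5198  0.0238  0.014 ]
 [ 0.4649  0.0264  0.014 ]] [array([-0.0076, -0.0698,  0.014 ]), array([-0.0948, -0.068 ,  0.014 ]), array([-0.0234,  0.003 ,  0.014 ]), array([-0.0784,  0.003 ,  0.014 ])]
others yel,pur,pur [[ 0.5742 -0.2042  0.06  ]
 [ 0.4052 -0.1607  0.06  ]
 [ 0.4098 -0.238   0.06  ]] [array([ 0.0417, -0.2222,  0.06  ]), array([-0.1292, -0.1867,  0.06  ]), array([-0.1209, -0.2637,  0.06  ])]
[0.0031 0.0029 0.1091]
```

Call:
drive_tool(
  rows=[
    {"x": 0.003,"y": 0.003,"z": 0.03,"fingers": 0.5},
    {"x": 0.003,"y": 0.003,"z": 0.07,"fingers": 0.5},
    {"x": 0.003,"y": 0.003,"z": 0.1,"fingers": 0.5},
    {"x": 0.003,"y": 0.003,"z": 0.109,"fingers": 0.5},
    {"x": 0.003,"y": 0.003,"z": 0.109,"fingers": -0.4},
    {"x": 0.003,"y": 0.003,"z": 0.109,"fingers": -0.4},
    {"x": 0.003,"y": 0.003,"z": 0.109,"fingers": -0.4},
    {"x": 0.003,"y": 0.003,"z": 0.109,"fingers": -0.4},
  ],
  newtons=12,
)

```text
invalid input
```

```bash
python3 -c "
from h import *
s=sensors.get_state();print(tofx(s['tcp_pos']),s['gripper_width'],s['gripper_force'],rel(fx(-.05,-.09,s['tcp_pos'][2])),rel(fx(-.05,.03,s['tcp_pos'][2])))"
```

```text
[-0.04093268 -0.12656177  0.15119476] 0.06586043490563369 0.0 [-3.65653897e-02  9.05272531e-03 -1.11204091e-05] [-1.56565380e-01  9.00484235e-03 -4.68757493e-06]
```

Call:
drive_tool(
  rows=[
    {"x": 0.003,"y": 0.003,"z": 0.03,"spin": 0,"fingers": 0.5},
    {"x": 0.003,"y": 0.003,"z": 0.07,"spin": 0,"fingers": 0.5},
    {"x": 0.003,"y": 0.003,"z": 0.1,"spin": 0,"fingers": 0.5},
    {"x": 0.003,"y": 0.003,"z": 0.109,"spin": 0,"fingers": 0.5},
    {"x": 0.003,"y": 0.003,"z": 0.109,"spin": 0,"fingers": -0.4},
    {"x": 0.003,"y": 0.003,"z": 0.109,"spin": 0,"fingers": -0.4},
    {"x": 0.003,"y": 0.003,"z": 0.109,"spin": 0,"fingers": -0.4},
    {"x": 0.003,"y": 0.003,"z": 0.109,"spin": 0,"fingers": -0.4},
  ],
  newtons=12,
)

```text
time_s: 1.95
tcp_pos: [0.4927, -0.1078, 0.0426]
eef_rot: [-179.9, 0.0, -92.7]
contact_force: [0.1, 0.4, 5.5]
gripper_width: 0.0398
gripper_force: 12.0
```

Call:
drive_tool(
  rows=[
    {"x": -0.01,"y": 0.003,"z": 0,"spin": 0,"fingers": -0.4},
    {"x": -0.025,"y": 0.006,"z": 0,"spin": 0,"fingers": -0.4},
    {"x": -0.04,"y": 0.006,"z": 0,"spin": 0,"fingers": -0.4},
    {"x": -0.06,"y": 0.006,"z": 0,"spin": 0,"fingers": -0.4},
    {"x": -0.08,"y": 0.006,"z": 0,"spin": 0,"fingers": -0.4},
    {"x": -0.1,"y": 0.006,"z": 0,"spin": 0,"fingers": -0.4},
    {"x": -0.12,"y": 0.006,"z": 0,"spin": 0,"fingers": -0.4},
    {"x": -0.14,"y": 0.006,"z": 0,"spin": 0,"fingers": -0.4},
    {"x": -0.145,"y": 0.006,"z": 0,"spin": 0,"fingers": -0.4},
    {"x": -0.145,"y": 0.006,"z": 0,"spin": 0,"fingers": -0.4},
  ],
)

```text
time_s: 3.2
tcp_pos: [0.4931, 0.0379, 0.0425]
eef_rot: [-179.9, 0.0, -92.6]
contact_force: [-2.3, 2.0, 9.0]
gripper_width: 0.0399
gripper_force: 12.0
```

```bash
python3 -c "
from h import *
s=sensors.get_state();print(tofx(s['tcp_pos']),s['gripper_width'],s['gripper_force'],s['contact_force'])"
```

```text
[-0.05065983  0.01581776  0.04253974] 0.039924806694097544 12.003263086080551 [-2.28388233  2.04304594  9.03518218]
```

Call:
drive_tool(
  rows=[
    {"x": 0,"y": 0,"z": 0,"spin": 0,"fingers": 0.3},
    {"x": 0,"y": 0,"z": 0,"spin": 0,"fingers": 0.3},
    {"x": 0,"y": 0,"z": -0.03,"spin": 0,"fingers": 0.3},
    {"x": 0,"y": 0,"z": -0.08,"spin": 0,"fingers": 0.3},
    {"x": 0.05,"y": -0.003,"z": -0.08,"spin": 0,"fingers": 0.3},
    {"x": 0.11,"y": -0.005,"z": -0.08,"spin": 0,"fingers": 0.3},
    {"x": 0.17,"y": -0.008,"z": -0.08,"spin": 0,"fingers": 0.3},
    {"x": 0.22,"y": -0.008,"z": -0.08,"spin": 0,"fingers": 0.3},
    {"x": 0.232,"y": -0.008,"z": -0.08,"spin": 0,"fingers": 0.3},
    {"x": 0.232,"y": -0.008,"z": -0.08,"spin": 0,"fingers": 0.3},
  ],
)

```text
time_s: 4.45
tcp_pos: [0.4893, -0.1954, 0.1212]
eef_rot: [180.0, 0.0, -92.8]
contact_force: [-0.2, 0.0, -0.1]
gripper_width: 0.0572
gripper_force: 0.0
```

```bash
python3 -c "
from h import *
s=sensors.get_state();print(tofx(s['tcp_pos']),s['gripper_width'],rel(onplane(load('wrist1.png'),[323,111],.06)[0]))
shot('side','side1.png')"
```

```text
[-0.04347124 -0.21742406  0.12122989] 0.05715545445002382 [-0.00155053 -0.00071668  0.06122964]
```

View pics/side1.png

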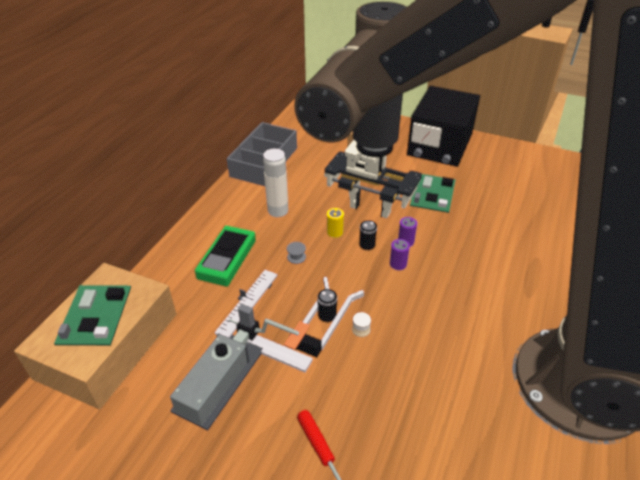

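The first capacitor stands upright in the lane at (327,303) and the gripper is above the second one. Next I grip the second.

Call:
drive_tool(
  rows=[
    {"x": -0.001,"y": -0.001,"z": 0.03,"spin": 0,"fingers": 0.3},
    {"x": -0.001,"y": -0.001,"z": 0.06,"spin": 0,"fingers": 0.3},
    {"x": -0.001,"y": -0.001,"z": 0.079,"spin": 0,"fingers": 0.3},
    {"x": -0.001,"y": -0.001,"z": 0.079,"spin": 0,"fingers": 0.3},
    {"x": -0.001,"y": -0.001,"z": 0.079,"spin": 0,"fingers": -0.4},
    {"x": -0.001,"y": -0.001,"z": 0.079,"spin": 0,"fingers": -0.4},
    {"x": -0.001,"y": -0.001,"z": 0.079,"spin": 0,"fingers": -0.4},
  ],
  newtons=15,
)

```text
time_s: 5.38
tcp_pos: [0.4913, -0.1937, 0.0435]
eef_rot: [-179.9, 0.0, -92.7]
contact_force: [-1.4, 3.1, 4.6]
gripper_width: 0.0396
gripper_force: 15.0
```

```bash
python3 -c "
from h import *
s=sensors.get_state();print(tofx(s['tcp_pos']),s['gripper_width'],s['gripper_force'],s['contact_force'])"
```

```text
[-0.04162349 -0.2156488   0.04349567] 0.03956502805671346 15.002114027738571 [-1.3515994   3.1406643   4.60911205]
```

Call:
drive_tool(
  rows=[
    {"x": -0.015,"y": 0.004,"z": 0,"spin": 0,"fingers": -0.4},
    {"x": -0.035,"y": 0.008,"z": 0,"spin": 0,"fingers": -0.4},
    {"x": -0.06,"y": 0.008,"z": 0,"spin": 0,"fingers": -0.4},
    {"x": -0.085,"y": 0.008,"z": 0,"spin": 0,"fingers": -0.4},
    {"x": -0.11,"y": 0.008,"z": 0,"spin": 0,"fingers": -0.4},
    {"x": -0.13,"y": 0.008,"z": 0,"spin": 0,"fingers": -0.4},
    {"x": -0.15,"y": 0.008,"z": 0,"spin": 0,"fingers": -0.4},
    {"x": -0.17,"y": 0.008,"z": 0,"spin": 0,"fingers": -0.4},
    {"x": -0.185,"y": 0.008,"z": 0,"spin": 0,"fingers": -0.4},
    {"x": -0.185,"y": 0.008,"z": 0,"spin": 0,"fingers": -0.4},
  ],
)

```text
time_s: 6.62
tcp_pos: [0.4919, -0.007, 0.0435]
eef_rot: [-179.9, 0.1, -92.6]
contact_force: [-3.4, 4.9, 9.9]
gripper_width: 0.0398
gripper_force: 15.0
```

```bash
python3 -c "
from h import *
s=sensors.get_state();print(tofx(s['tcp_pos']),s['gripper_width'],s['gripper_force'],s['contact_force'])"
```

```text
[-0.04976168 -0.02912388  0.04351764] 0.03979629585698768 15.005873590707779 [-3.38577108  4.93595348  9.88448459]
```

Call:
drive_tool(
  rows=[
    {"x": -0.01,"y": 0,"z": 0,"spin": 0,"fingers": -0.4},
    {"x": -0.022,"y": 0,"z": 0,"spin": 0,"fingers": -0.4},
    {"x": -0.034,"y": 0,"z": 0,"spin": 0,"fingers": -0.4},
    {"x": -0.046,"y": 0,"z": 0,"spin": 0,"fingers": -0.4},
    {"x": -0.056,"y": 0,"z": 0,"spin": 0,"fingers": -0.4},
    {"x": -0.062,"y": 0,"z": 0,"spin": 0,"fingers": -0.4},
    {"x": -0.065,"y": 0,"z": 0,"spin": 0,"fingers": -0.4},
    {"x": -0.067,"y": 0,"z": 0,"spin": 0,"fingers": -0.4},
    {"x": -0.069,"y": 0,"z": 0,"spin": 0,"fingers": -0.4},
    {"x": -0.069,"y": 0,"z": 0,"spin": 0,"fingers": -0.4},
  ],
)

```text
time_s: 7.88
tcp_pos: [0.4944, 0.0597, 0.0435]
eef_rot: [-180.0, -0.1, -92.7]
contact_force: [-1.1, -6.2, 10.3]
gripper_width: 0.0399
gripper_force: 15.0
```

```bash
python3 -c "
from h import *
s=sensors.get_state();print(tofx(s['tcp_pos']),s['gripper_width'],s['gripper_force'],s['contact_force'])"
```

```text
[-0.05047724  0.03769652  0.04347245] 0.03989113911422343 15.001257508993149 [-1.06908858 -6.23006771 10.2633685 ]
```

Call:
drive_tool(
  rows=[
    {"x": -0.001,"y": 0,"z": 0,"spin": 0,"fingers": -0.4},
    {"x": -0.002,"y": 0,"z": 0,"spin": 0,"fingers": -0.4},
    {"x": -0.002,"y": 0,"z": 0,"spin": 0,"fingers": -0.4},
  ],
)

```text
time_s: 8.25
tcp_pos: [0.4944, 0.0616, 0.0435]
eef_rot: [-180.0, -0.1, -92.7]
contact_force: [-1.8, -6.9, 11.4]
gripper_width: 0.0402
gripper_force: 15.0
```

```bash
python3 -c "
from h import *
s=sensors.get_state();print(tofx(s['tcp_pos']),s['gripper_width'],s['gripper_force'],s['contact_force'])"
```

```text
[-0.05049697  0.03953279  0.04348733] 0.04017657227342008 15.001212358474731 [-1.7670903  -6.90226446 11.428381  ]
```

Call:
drive_tool(
  rows=[
    {"x": 0,"y": 0,"z": 0,"spin": 0,"fingers": 0.3},
    {"x": 0,"y": 0,"z": 0,"spin": 0,"fingers": 0.3},
    {"x": 0,"y": 0,"z": -0.03,"spin": 0,"fingers": 0.3},
    {"x": 0,"y": 0,"z": -0.08,"spin": 0,"fingers": 0.3},
    {"x": -0.02,"y": 0,"z": -0.14,"spin": 0,"fingers": 0.3},
    {"x": -0.07,"y": -0.02,"z": -0.17,"spin": 0,"fingers": 0.3},
    {"x": -0.12,"y": -0.04,"z": -0.19,"spin": 0,"fingers": 0.3},
    {"x": -0.17,"y": -0.06,"z": -0.2,"spin": 0,"fingers": 0.3},
    {"x": -0.22,"y": -0.08,"z": -0.21,"spin": 0,"fingers": 0.3},
    {"x": -0.26,"y": -0.085,"z": -0.21,"spin": 0,"fingers": 0.3},
  ],
)

```text
time_s: 9.5
tcp_pos: [0.5927, 0.3203, 0.2526]
eef_rot: [-180.0, 0.0, -92.7]
contact_force: [-0.6, -0.1, 0.4]
gripper_width: 0.0569
gripper_force: 0.0
```

```bash
python3 -c "
from h import *
c,s=shot('wrist','wrist2.png');print(s['tcp_pos'],s['qd'].round(2))"
```

```text
[0.59272333 0.3203037  0.25255155] [ 17.23  17.64  24.27  -0.6   -7.76 -17.22]
```

View pics/wrist2.png

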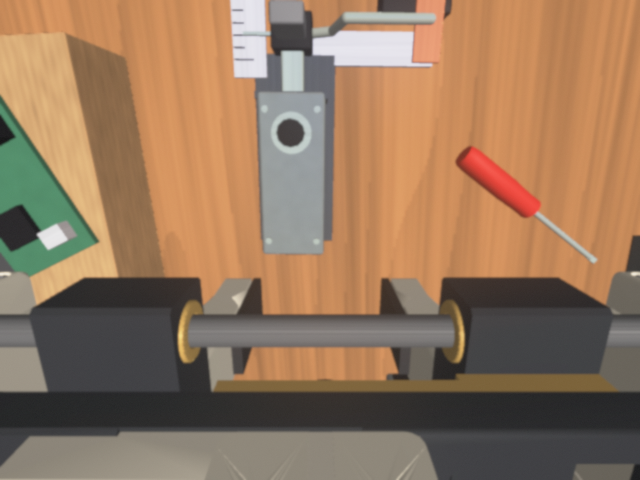

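The view shows the housing from (258,92) to (324,254), with the button at (291,132), and the grip tab at the top edge near (290,20). The arm was still settling, so I capture again and measure the button.

```bash
python3 -c "
from h import *
c,s=shot('wrist','wrist3.png');c=load('wrist3.png');print(s['tcp_pos'],s['qd'].round(2))
g=cv2.cvtColor(c['pixels'],cv2.COLOR_RGB2GRAY)
m=np.zeros_like(g);m[100:180,265:320]=(g[100:180,265:320]<70)
n,l,st,ce=cv2.connectedComponentsWithStats(m);i=1+st[1:,4].argmax();print(ce[i],st[i])
P=onplane(c,ce[i],.074)[0];print('btn',P,tofx(P),'nominal',fx(.06,.225,.074))
hs=onplane(c,[[260,93],[324,92],[264,254],[324,254]],.06);print([tofx(p).round(4) for p in hs])
print(rel([*P[:2],.15]))"
```

```text
[0.59278592 0.32400709 0.25125975] [-1.51 -1.97 -5.09 -0.72  1.01  3.04]
[289.62334802 128.05286344] [278 116  24  25 454]
btn [0.61550812 0.24189922 0.074     ] [0.06196061 0.22536815 0.074     ] nominal [0.61353234 0.24162383 0.074     ]
[array([0.088 , 0.1962, 0.06  ]), array([0.0329, 0.1953, 0.06  ]), array([0.0908, 0.3424, 0.06  ]), array([0.0323, 0.3423, 0.06  ])]
[ 0.0786309  -0.02726563  0.10081368]
```

Call:
drive_tool(
  rows=[
    {"x": 0.03,"y": -0.01,"z": 0.04,"spin": 0,"fingers": -1},
    {"x": 0.065,"y": -0.023,"z": 0.08,"spin": 0,"fingers": -1},
    {"x": 0.0785,"y": -0.0265,"z": 0.111,"spin": 0,"fingers": -1},
    {"x": 0.0785,"y": -0.0265,"z": 0.13,"spin": 0,"fingers": -1},
    {"x": 0.0785,"y": -0.0265,"z": 0.145,"spin": 0,"fingers": -1},
    {"x": 0.0785,"y": -0.0265,"z": 0.155,"spin": 0,"fingers": -1},
    {"x": 0.0785,"y": -0.0265,"z": 0.16,"spin": 0,"fingers": -1},
    {"x": 0.0785,"y": -0.0265,"z": 0.163,"spin": 0,"fingers": -1},
    {"x": 0.0785,"y": -0.0265,"z": 0.166,"spin": 0,"fingers": -1},
    {"x": 0.0785,"y": -0.0265,"z": 0.166,"spin": 0,"fingers": -1},
  ],
)

```text
time_s: 10.85
tcp_pos: [0.6149, 0.2385, 0.0867]
eef_rot: [-180.0, 0.0, -92.7]
contact_force: [-0.4, 0.2, 0.9]
gripper_width: 0.0005
gripper_force: 0.0
```

Call:
drive_tool(
  rows=[
    {"x": -0.002,"y": 0,"z": 0.001,"spin": 0,"fingers": -1},
    {"x": -0.002,"y": 0,"z": 0.002,"spin": 0,"fingers": -1},
    {"x": -0.002,"y": 0,"z": 0.003,"spin": 0,"fingers": -1},
    {"x": -0.002,"y": 0,"z": 0.004,"spin": 0,"fingers": -1},
    {"x": -0.002,"y": 0,"z": 0.004,"spin": 0,"fingers": -1},
  ],
)

```text
time_s: 11.48
tcp_pos: [0.6152, 0.2404, 0.0842]
eef_rot: [-179.9, 0.0, -92.7]
contact_force: [-3.9, -2.4, 12.1]
gripper_width: 0.0003
gripper_force: 6.3
```

Call:
drive_tool(
  rows=[
    {"x": 0,"y": 0,"z": 0.001,"spin": 0,"fingers": -1},
    {"x": 0,"y": 0,"z": 0.0015,"spin": 0,"fingers": -1},
    {"x": 0,"y": 0,"z": 0.0015,"spin": 0,"fingers": -1},
  ],
)

```text
time_s: 11.85
tcp_pos: [0.6153, 0.2404, 0.0841]
eef_rot: [-179.9, 0.0, -92.6]
contact_force: [-8.7, -3.7, 21.5]
gripper_width: 0.0004
gripper_force: 11.0
```

Call:
drive_tool(
  rows=[
    {"x": 0,"y": 0,"z": -0.02,"spin": 0,"fingers": -1},
    {"x": 0,"y": 0,"z": -0.07,"spin": 0,"fingers": 0},
    {"x": 0,"y": 0,"z": -0.12,"spin": 0,"fingers": 0},
    {"x": 0.01,"y": 0,"z": -0.17,"spin": 0,"fingers": 0},
    {"x": 0.02,"y": 0,"z": -0.19,"spin": 0,"fingers": 0},
    {"x": 0.02,"y": 0,"z": -0.19,"spin": 0,"fingers": 0},
    {"x": 0.02,"y": 0,"z": -0.19,"spin": 0,"fingers": 0},
  ],
)

```text
time_s: 12.72
tcp_pos: [0.6134, 0.2204, 0.2698]
eef_rot: [179.9, -0.0, -92.7]
contact_force: [0.6, 0.1, -0.7]
gripper_width: 0.0436
gripper_force: 0.0
```

```bash
python3 -c "
from h import *
c,s=shot('wrist','wrist4.png');print(s['tcp_pos'],s['qd'].round(2))
cv2.imwrite('pics/crop4.png',cv2.resize(c['pixels'][0:260,180:530,::-1],None,fx=2.2,fy=2.2,interpolation=cv2.INTER_CUBIC))"
```

```text
[0.61338425 0.22037829 0.26976796] [ 0.15  0.73 -0.54  0.16 -0.18 -0.09]
```

View pics/crop4.png

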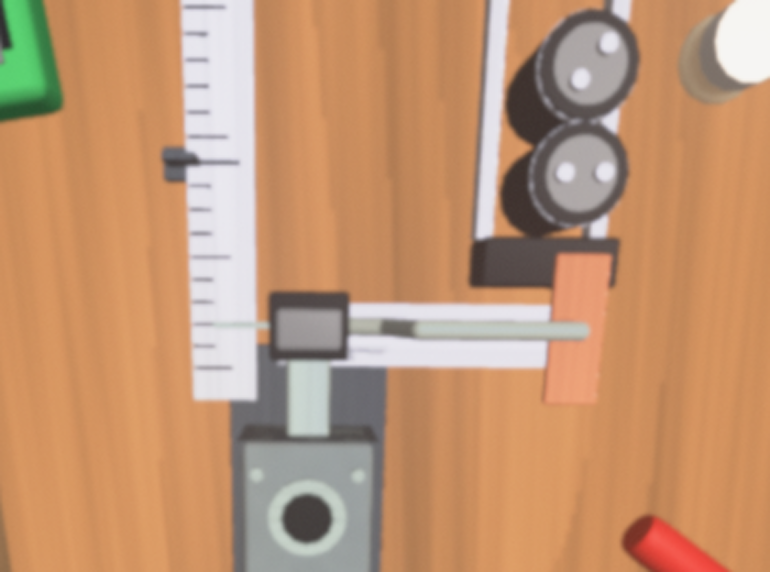

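The crop shows both capacitors in file against the stop, with tops at (587,62) and (579,173). The pointer is at (235,325), the mark line at (220,162), and the tab top's centre at (308,329).

```bash
python3 -c "
from h import *
np.set_printoptions(precision=4,suppress=True)
c=load('wrist4.png')
f=lambda u,z: onplane(c,[180+(u[0]+.5)/2.2-.5,(u[1]+.5)/2.2-.5],z)[0]
for n,u,z in(('tab',(308,329),.095),('ptr',(235,325),.036),('mark',(220,162),.03),('markleft',(205,161),.03),('c1',(587,62),.06),('c2',(579,173),.06),('stop edge',(545,239),.034),('btn',(306,518),.065)):
  P=f(u,z);print(n,P,tofx(P))
t=f((308,329),.095);print(rel([*t[:2],.08]))"
```

```text
tab [0.611  0.1567 0.095 ] [0.0615 0.14   0.095 ]
ptr [0.6447 0.1551 0.036 ] [0.0952 0.1401 0.036 ]
mark [0.6467 0.0851 0.03  ] [0.1005 0.0702 0.03  ]
markleft [0.6533 0.0844 0.03  ] [0.1072 0.0698 0.03  ]
c1 [0.4959 0.0607 0.06  ] [-0.049   0.0387  0.06  ]
c2 [0.4972 0.1011 0.06  ] [-0.0496  0.0792  0.06  ]
stop edge [0.5028 0.1244 0.034 ] [-0.0451  0.1027  0.034 ]
btn [0.6161 0.2408 0.065 ] [0.0626 0.2243 0.065 ]
[ 0.0636 -0.0011  0.1895]
```

Call:
drive_tool(
  rows=[
    {"x": 0.01,"y": 0,"z": 0.02,"spin": -0.18,"fingers": 0},
    {"x": 0.02,"y": 0,"z": 0.04,"spin": -0.36,"fingers": 0},
    {"x": 0.03,"y": 0,"z": 0.06,"spin": -0.54,"fingers": 0},
    {"x": 0.04,"y": 0,"z": 0.07,"spin": -0.72,"fingers": 0},
    {"x": 0.05,"y": 0,"z": 0.08,"spin": -0.9,"fingers": 0},
    {"x": 0.06,"y": -0.001,"z": 0.09,"spin": -1.08,"fingers": 0},
    {"x": 0.0636,"y": -0.001,"z": 0.1,"spin": -1.26,"fingers": 0},
    {"x": 0.0636,"y": -0.001,"z": 0.1,"spin": -1.44,"fingers": 0},
    {"x": 0.0636,"y": -0.001,"z": 0.1,"spin": -1.571,"fingers": 0},
    {"x": 0.0636,"y": -0.001,"z": 0.1,"spin": -1.571,"fingers": 0},
  ],
)

```text
time_s: 14.02
tcp_pos: [0.6114, 0.1567, 0.1696]
eef_rot: [179.9, 0.1, -2.7]
contact_force: [-0.4, -1.2, -0.4]
gripper_width: 0.0435
gripper_force: 0.0
```

```bash
python3 -c "
from h import *
s=sensors.get_state();print(tofx(s['tcp_pos']),s['joints'].round(1),s['qd'].round(1),rel(fx(.061,.14,.078)))"
```

```text
[0.06186399 0.14006538 0.16961286] [ 32.1  19.8 -10.9  -0.  -59.5  55.2] [-0.1 -0.4  0.2  0.1 -0.3 -4.2] [-6.87531445e-04 -3.42298451e-05  9.16143745e-02]
```

Call:
drive_tool(
  rows=[
    {"x": -0.0007,"y": 0,"z": 0.04,"spin": 0,"fingers": 0},
    {"x": -0.0007,"y": 0,"z": 0.07,"spin": 0,"fingers": 0},
    {"x": -0.0007,"y": 0,"z": 0.085,"spin": 0,"fingers": 0},
    {"x": -0.0007,"y": 0,"z": 0.091,"spin": 0,"fingers": 0},
    {"x": -0.0007,"y": 0,"z": 0.091,"spin": 0,"fingers": -0.9},
    {"x": -0.0007,"y": 0,"z": 0.091,"spin": 0,"fingers": -0.9},
    {"x": -0.0007,"y": 0,"z": 0.091,"spin": 0,"fingers": -0.9},
    {"x": -0.0007,"y": 0,"z": 0.091,"spin": 0,"fingers": -0.9},
  ],
  newtons=35,
)

```text
time_s: 15.02
tcp_pos: [0.6115, 0.1565, 0.0809]
eef_rot: [-180.0, -0.1, -2.7]
contact_force: [-0.5, -1.7, 4.0]
gripper_width: 0.0157
gripper_force: 35.0
```

```bash
python3 -c "
from h import *
s=sensors.get_state();print(tofx(s['tcp_pos']),s['contact_force'])"
```

```text
[0.06202815 0.1399015  0.08089608] [-0.45434937 -1.69173409  3.95849142]
```

Call:
drive_tool(
  rows=[
    {"x": 0,"y": 0.005,"z": 0,"spin": 0,"fingers": -0.9},
    {"x": 0,"y": 0.013,"z": 0,"spin": 0,"fingers": -0.9},
    {"x": 0,"y": 0.022,"z": 0,"spin": 0,"fingers": -0.9},
    {"x": 0,"y": 0.031,"z": 0,"spin": 0,"fingers": -0.9},
    {"x": 0,"y": 0.04,"z": 0,"spin": 0,"fingers": -0.9},
    {"x": 0,"y": 0.049,"z": 0,"spin": 0,"fingers": -0.9},
    {"x": 0,"y": 0.058,"z": 0,"spin": 0,"fingers": -0.9},
    {"x": 0,"y": 0.065,"z": 0,"spin": 0,"fingers": -0.9},
    {"x": 0,"y": 0.07,"z": 0,"spin": 0,"fingers": -0.9},
    {"x": 0,"y": 0.07,"z": 0,"spin": 0,"fingers": -0.9},
  ],
)

```text
time_s: 16.27
tcp_pos: [0.6077, 0.0874, 0.0809]
eef_rot: [-179.9, -0.0, -2.7]
contact_force: [-5.0, 5.1, 7.1]
gripper_width: 0.016
gripper_force: 35.0
```

```bash
python3 -c "
from h import *
c,s=shot('wrist','wrist5.png');print(tofx(s['tcp_pos']),s['contact_force'],s['qd'].round(2))
d,_=shot('scene','scene5.png')
a=cv2.resize(c['pixels'][120:420,120:520,::-1],(800,600))
p=proj(load('scene5.png'),fx(.1,.07,.03))[0].astype(int);print(p)
b=cv2.resize(d['pixels'][p[1]-75:p[1]+35,p[0]-75:p[0]+75,::-1],(800,586),interpolation=cv2.INTER_CUBIC)
cv2.imwrite('pics/a5.png',a);cv2.imwrite('pics/b5.png',b)"
```

```text
[0.06146981 0.07068302 0.08088032] [-5.00722062  5.06856819  7.08945422] [ 0.3   0.08  0.22 -0.02 -0.09 -0.1 ]
[384 246]
```

View pics/a5.png

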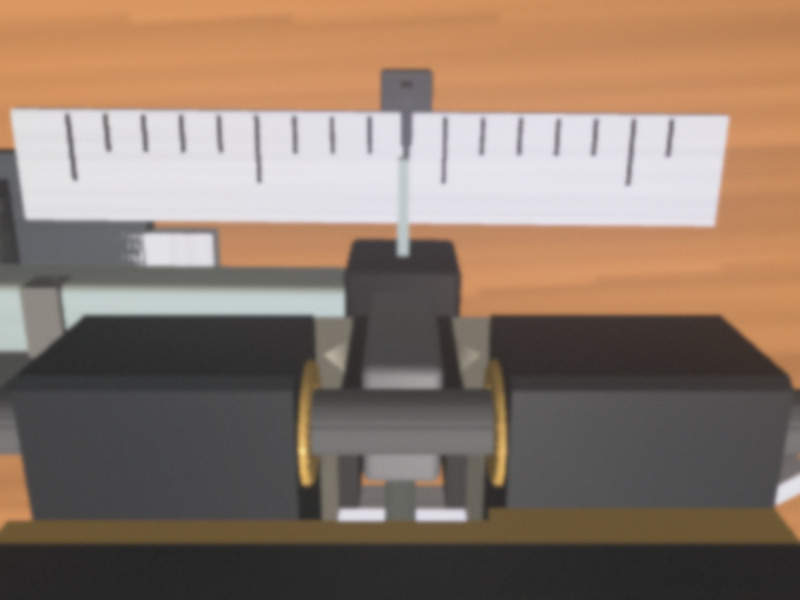

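View pics/b5.png

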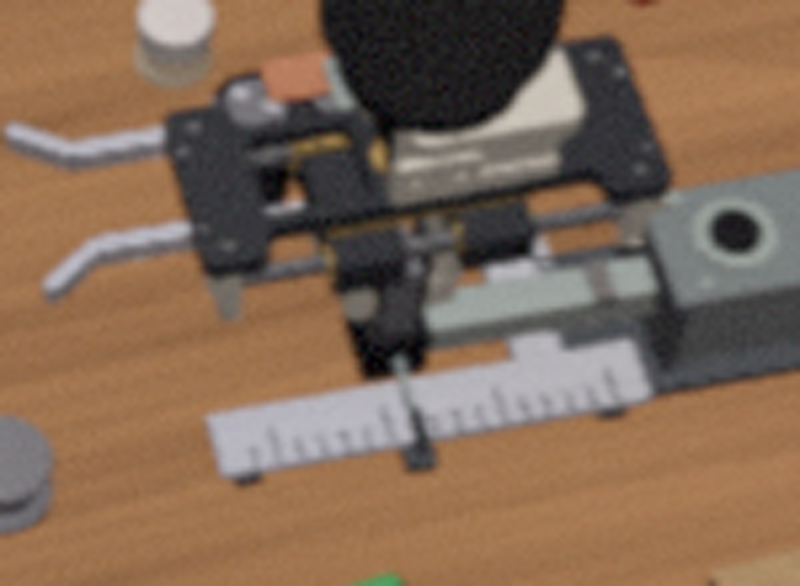

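The pointer tip at (404,160) lies on the mark fin at (406,130), with 37 px per 10 mm, so it's under 1 mm off. I hold briefly and check the capacitors.

Call:
drive_tool(
  rows=[
    {"x": 0,"y": 0,"z": 0,"spin": 0,"fingers": -0.9},
    {"x": 0,"y": 0,"z": 0,"spin": 0,"fingers": -0.9},
    {"x": 0,"y": 0,"z": 0,"spin": 0,"fingers": -0.9},
    {"x": 0,"y": 0,"z": 0,"spin": 0,"fingers": -0.9},
  ],
)

```text
time_s: 16.88
tcp_pos: [0.6077, 0.0877, 0.0809]
eef_rot: [-179.9, -0.0, -2.7]
contact_force: [-4.5, 5.0, 7.2]
gripper_width: 0.0158
gripper_force: 35.0
```

```bash
python3 -c "
from h import *
d,s=shot('side','side6.png');print(tofx(s['tcp_pos']),s['contact_force'])
p=proj(load('side6.png'),fx(-.05,.06,.05))[0].astype(int);print(p)
u0,v0=p[0]-100,p[1]-75
cv2.imwrite('pics/c6.png',cv2.resize(d['pixels'][v0:v0+150,u0:u0+200,::-1],(800,600),interpolation=cv2.INTER_CUBIC))
print((proj(load('side6.png'),[fx(-.05,.04,.06),fx(-.05,.08,.06)])-[u0,v0])*4)"
```

```text
[0.06146571 0.07099692 0.08089367] [-4.49500358  5.00575676  7.23814241]
[316 313]
[[419.16465307 260.61941983]
 [382.61113961 317.71343894]]
```

View pics/c6.png

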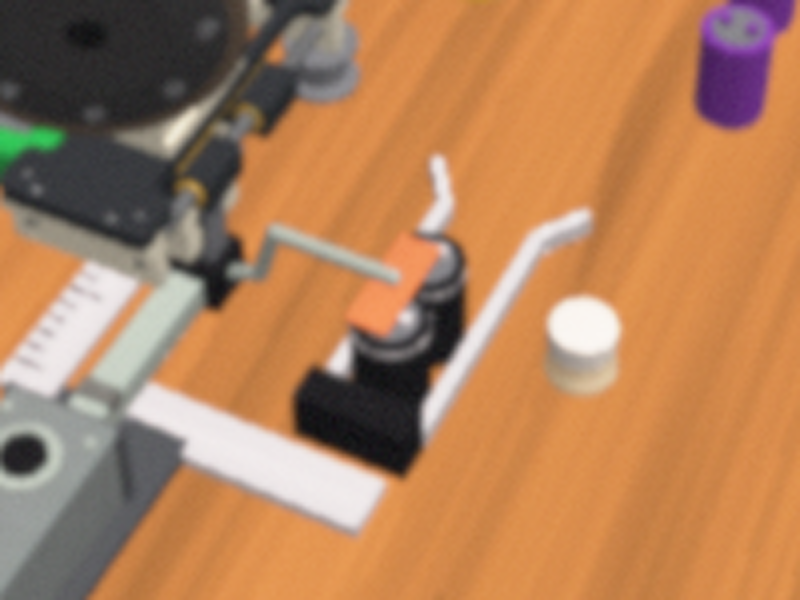

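Both capacitors stand upright at the stop at about (390,330) and (440,260), with the shoe passing over them. The boom is held at the mark, so I hand in.

```bash
python3 -c "
from h import *
print(r.close_job())"
```

```text
the job is handed in; nothing more can be done
None
```

I handed the job in: both capacitors stand upright against the stop, the lock button was pressed to its bottom, and the gripper holds the boom within about 1 mm of the mark; the hand-in call gave no verdict.

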